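# Touch off a casting and seat its locating pin

## Task

Take the orange-handled locating pin from its wooden stand and touch off the bolted-down casting, which is some millimetres off the place the drawing gives, with the side of its steel shank: rest it against the red pad, then the yellow pad, then the blue pad, holding a light steady push of about 5 N for half a second at each. Then put the pin into the casting's bore, press it down with about 8 N until the collar sits flush on the top face, let go and leave it there upright. Be gentle: never push a pad with more than 12 N, nor press the pin down with more than 40 N, and do not disturb the tin, the hammer or the wood offcut.

Things in the scene. Friction and masses are not known exactly. Their poses are not given: they have to be found in the camera images.
- board: Dark wooden fixture board, fixed, 170 mm (its x) by 240 mm (its y), 18 mm thick, with the grey casting bolted rigidly on it. Origin: centre of its underside on the table, z up. By the drawing the casting is centred on it and square, but the real one sits up to 8 mm off along x and along y and up to 0.05 rad askew, and its pose is not measured.
- bore_drawn (a point): Where the drawing puts the centre of the bore's mouth (board x = 0, y = -35, z = 63 mm); the real one is shifted and turned with the casting. The bore is vertical, round, 13 mm in diameter, 1 mm chamfer, 45 mm deep. True on the casting itself: its axis is 44 mm behind the common plane of the red and yellow faces and 114 mm behind the blue face
- red_drawn (a point): Drawn place of the red pad: centre of the top edge of its outer face (board x = 44, y = 50, z = 63 mm), which looks to board +x. Casting: 80 (x) by 150 (y) by 45 mm high, top flat at z = 63 mm, open pocket in its +y half; bolt lugs up to 21 mm high stick out 26 mm at its -x side and -y end only. Pads stand 4 mm proud of it, 36 mm wide, 36 mm tall, tops flush with its top
- yellow_drawn (a point): Drawn place of the yellow pad, like the red one and in one plane with it on the casting's long side: centre of the top edge of its outer face (board x = 44, y = -50, z = 63 mm), which looks to board +x
- blue_drawn (a point): Drawn place of the blue pad, of the same size, on the casting's end: centre of the top edge of its outer face (board x = 0, y = 79, z = 63 mm), which looks to board +y; square to the red and yellow faces
- stand: Light wooden stand, fixed, 70 x 70 x 45 mm, with a vertical through hole 13.5 mm in diameter at its centre. Origin: centre of its underside on the table
- pin: Locating pin, about 160 g, at the start in the stand with its collar on the stand's top. Origin: centre of its lower tip, z up. From the tip up: steel shank 12 mm in diameter, 40 mm long, 2 mm chamfer; steel collar 26 mm in diameter from 40 to 45 mm; orange square grip 18 x 18 mm from 45 to 95 mm (sides along its x and y). Fully home in the bore, the tip is at board z = 23 mm
- pin_tip (a point): Centre of the pin's lower tip (the pin's origin)
- tin: Closed tin with a green label, 72 mm in diameter, 85 mm high, standing; bystander. Origin: centre of its underside
- hammer: Hammer 280 mm long lying on the bench; bystander. Its handle points along its -x. Origin: under its middle
- offcut: Wood offcut 90 x 130 x 32 mm lying on the bench; bystander. Origin: centre of its underside

How it is judged:
By the outcome, as a careful person would: the job done as asked, in the order asked, and still so for the second after the job is handed in, with the robot touching nothing.
It also fails if it takes over 72 s, if anything falls off the work surface, if the arm or the gripper's body presses on something with over 40 N, if the wrist force passes 120 N, or if a joint passes its speed limit or range.

## Robot

A 7-joint arm with a two-finger parallel gripper is mounted at the origin on the work surface. World frame = base frame: x ahead of the robot, y to its left, z up, the work surface at z = 0. Lengths are in m, angles in degrees, forces in N, time in s.
With the tool pointing down it reaches from about 0.4 to 0.925 m from the base axis. Payload 5.6 kg.
Tool frame: the origin (TCP) lies midway between the tips of the shut fingers; the grasp point (between the pads) lies 19 mm behind it; z points along the fingers, y is the line along which they close (so a half turn about z gives the same grasp; the last joint's range is limited). The gripper opens to 85 mm and grips with 20 to 120 N. Pads are 22 mm wide; open, the fingers measure 114 mm over their backs; the gripper's body (76 mm by 85 mm) begins 54 mm behind the grasp point. The pads swing forward as they close: fully open they stand 13 mm farther back than shut.
Start: joints at [-2.464, 26.786, -0.665, 91.828, 0.344, 61.387, -3.226], TCP at [0.65, -0, 0.231] pointing down, gripper open.
Joint ranges: [-144.91, 144.91], [-17.63, 115.5], [-89.93, 88.59], [15.96, 139.68], [-74.01, 254.01], [8.47, 105.57], [-167.45, 167.45]. Speed limits (degrees/s): [147.25, 147.25, 180, 180, 180, 180, 180].

## Interface

Orientations are given as [roll, pitch, yaw] about the fixed x, y, z axes, in that order (R = Rz(yaw) Ry(pitch) Rx(roll)).
In Python, from bench import ctrl, camera, camera_model, order, models gives the robot as it stands. The module is installed in compiled form; this text tells all that it offers.
- The arm moves only by the tool carry_out, never from a script. Its argument "commands" is a list that holds one entry, the list of rows, each a list of 4 numbers: the shift along the tool's x, y, z in cm, then the turn about the tool's z in rad. A call has exactly 5 rows; each row shifts and turns the commanded pose from where the row before left it, along the tool's axes as they then stand; what a row does not reach is not made up. A row lasts 1/12 s, in which the tool goes at most 41.7 mm and 7.16 degrees, less where a joint would pass 70% of its speed; a pose out of reach is approached as far as the arm can. A call is refused whole if a number of a shift passes 4.17 or a number of a turn 0.125, either way. A call with a gripper value outside its range is refused whole. "gripper" is the gripper's target within -1 to 1 (fully open at 1, half-way at 0, shut at -1), set as the call begins (left out, the last holds). The fingers move at their own pace and stop on an object; "force" is the grip in N (left out, the last holds). Time passes only in rows, so rows that do not move let the fingers close, or fill a call up. It gives the time, the measured TCP pose, the force, the opening and the grip force at its end, in the units of the state.
- ctrl.read_state(): the state, without advancing time (a new reading comes with each control period).
- camera(name): name is "scene" or "side" or "wrist"; returns the picture (480x640x3 uint8, red, green, blue); there is no depth.
- camera_model(name): a dict with "K" (3x3 intrinsics, pixels), "R" (3x3) and "t" (3): a world point X has camera coordinates R X + t. Camera axes: x right, y down, z forward; pixel columns grow to the right and rows downward; lengths in m; the calibration is good to about 2 mm. A picture is of the moment at which its call begins: read the wrist's pose just before it. camera_model takes no time and is no camera call; for the wrist camera it gives the pose at the moment of the call.
- order.sign_off(): hands the job in; it is judged then, once.
Trained networks look in the newest picture that a camera, given by its name, has taken for a name from the list of things; names that differ only in an ending like _2 or _b are one class to them, and where a whole thing is asked for, a point or a joint stands for the part that bears it (a point fixed in the world has none). Each returns a list of dicts, best first, with "confidence" (0 to 1); they miss things now and then, are a little off and sometimes report something else, mostly with a low value. They report only what shows in the picture. A call takes as long as a camera call.
- models.find_in(name, camera): "xy" ([column, row] in pixels, amid what is visible of it).
- models.landmark_of(name, camera): "xy" ([column, row] in pixels: a listed point, or the origin of a listed thing).
The state is a dict: "time_s": time; "joint_positions": joint angles; "qvel": joint speeds; "joint_efforts": joint torques, N m; "tcp_pos": TCP position; "ee_rot": TCP orientation; "ft_force": force on the tool from outside, world axes, zero at the start; "wrist_torque": the same for the moment, N m; "gripper_width": finger opening in m; "grasp_force": force on a finger pad.
Only numpy, scipy, OpenCV 4.12 (cv2) and the standard library are available. Lean on these libraries where they do the work, as an engineer would, in place of code of your own. Each camera call takes 0.05 s, during which the arm holds its last target. There are 200 camera calls.

## Working session

There is one attempt and no reset: what is moved stays moved. The work goes in short steps, Python scripts to look and compute and a tool call to move; the robot and the scene stay as the last step left them, time stands still between calls to the robot, and variables do not carry over. Pictures are saved under pics/ and viewed, at most 10 in all, crops included, and the job is handed in when it is done.

Besides the shell and the picture viewer there is one more tool, called after "Emit:" by a JSON object that holds its "op" and its "data". carry_out: Moves the arm, as the interface text tells. Its arguments: {"type":"object","properties":{"commands":{"type":"array"},"gripper":{"type":"number"},"force":{"type":"number"}},"required":["commands"]}

```bash
mkdir -p pics; ls
cat > h.py <<'E'
import numpy as np, cv2
from bench import ctrl, camera, camera_model, order, models
def ray(cam,xy,z):
    m=camera_model(cam);K,R,t=map(np.array,(m["K"],m["R"],m["t"]))
    d=R.T@np.linalg.solve(K,[xy[0],xy[1],1.]);c=-R.T@t
    return c+d*(z-c[2])/d[2]
def proj(cam,X):
    m=camera_model(cam);p=np.array(m["K"])@(np.array(m["R"])@np.array(X)+m["t"]);return p[:2]/p[2]
def shot(cam,name=None):
    im=camera(cam)
    if name: cv2.imwrite("pics/"+name,im[:,:,::-1])
    return im
E
python3 - <<'E'
from h import *
s=ctrl.read_state();print(s)
Z=dict(bore_drawn=.063,red_drawn=.063,yellow_drawn=.063,blue_drawn=.063,stand=0,pin_tip=.005,tin=0,hammer=0,offcut=0,board=0)
for c in("scene","side"):
    shot(c,c+"0.png")
    for n,z in Z.items():
        r=models.landmark_of(n,c)
        for q in r[:2]: print(c,n,np.round(q["xy"],1),round(q["confidence"],2),np.round(ray(c,q["xy"],z),4))
print(ctrl.read_state()["time_s"])
E
```

```text
pics
{'time_s': 0.0, 'joint_positions': array([-2.46295286, 26.83685638, -0.66548034, 91.88205016,  0.3439297 ,
       61.38736545, -3.22679978]), 'qvel': array([-0.00431137, -0.02435384,  0.04343908,  0.0365226 , -0.07072054,
       -0.0049381 , -0.08972464]), 'joint_efforts': array([-1.81076980e-04, -5.32374322e+01,  2.12178100e-02, -2.51299274e+01,
        1.13576866e-02,  7.69772858e-03, -1.10212341e-06]), 'tcp_pos': array([ 6.49426321e-01, -7.14528678e-05,  2.30320488e-01]), 'ee_rot': array([-1.79895949e+02,  7.06869174e-03,  8.99952227e+01]), 'ft_force': array([ 0.40775272,  0.37943239, -0.03128658]), 'wrist_torque': array([ 0.00941547,  0.0216127 , -0.03352843]), 'grasp_force': 0.0, 'gripper_width': 0.0855314215116271}
scene bore_drawn [296.  218.4] 0.81 [0.5358 0.0615 0.063 ]
scene red_drawn [343.2 204.9] 0.75 [0.5754 0.1505 0.063 ]
scene red_drawn [308.  236.9] 0.3 [0.5882 0.0325 0.063 ]
scene yellow_drawn [311.2 226.3] 0.89 [0.5727 0.0597 0.063 ]
scene stand [173.8 324.1] 0.7 [ 0.5162 -0.2036  0.    ]
scene tin [383.9 329.7] 0.64 [ 0.7735 -0.0115  0.    ]
scene hammer [234.
[... 240 characters left out ...]
0.5296 0.0689 0.063 ]
side red_drawn [267.4 192.3] 0.58 [0.569  0.1471 0.063 ]
side red_drawn [282.7 214. ] 0.55 [0.5789 0.0628 0.063 ]
side yellow_drawn [281.9 214.3] 0.84 [0.5774 0.0622 0.063 ]
side yellow_drawn [324.7 181.6] 0.63 [0.6838 0.1571 0.063 ]
side blue_drawn [239.4 188.5] 0.61 [0.5212 0.177  0.063 ]
side stand [286.9 357.3] 0.88 [ 0.5204 -0.2066  0.    ]
side pin_tip [256.1 215.6] 0.18 [0.547  0.1656 0.005 ]
side tin [397.9 247.3] 0.96 [ 0.7714 -0.0065  0.    ]
side hammer [448.2 360.8] 0.85 [ 0.7294 -0.2755  0.    ]
side hammer [257.  218.4] 0.25 [0.5479 0.1629 0.    ]
side offcut [327.7 180.2] 0.66 [0.7263 0.2757 0.    ]
side board [251.3 240.4] 0.69 [0.5238 0.0905 0.    ]
1.1
```

View pics/scene0.png

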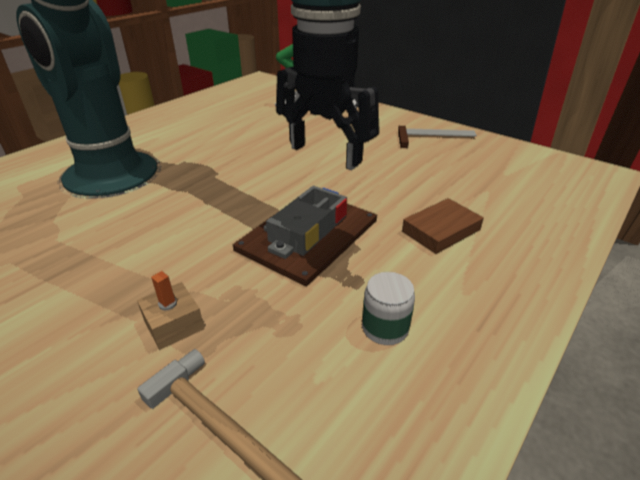

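View pics/side0.png

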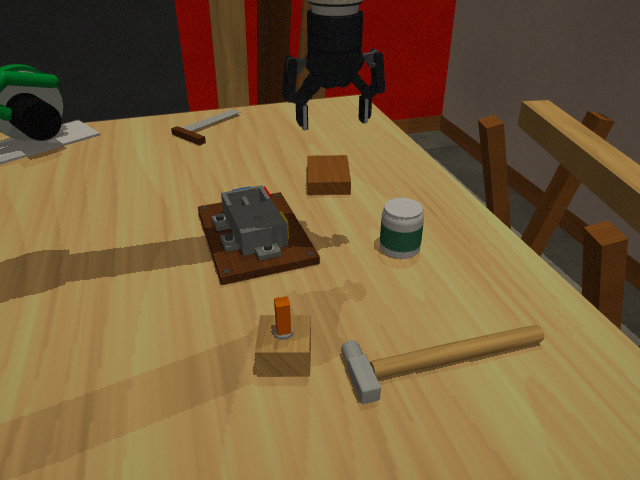

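The stand with the orange pin is near (165,310) in scene and (283,340) in side. The board sits at (306,235) and (258,240). The tin, hammer and offcut are clear of both. Next is the wrist view.

Run:
```python
from h import *
shot("wrist","w0.png")
m=camera_model("wrist");print(-np.array(m["R"]).T@m["t"],np.array(m["R"]).round(2),m["K"][0])
for n,z in dict(bore_drawn=.063,red_drawn=.063,yellow_drawn=.063,blue_drawn=.063,board=0,stand=0,pin_tip=.005).items():
    for q in models.landmark_of(n,"wrist")[:2]: print(n,np.round(q["xy"],1),round(q["confidence"],2),np.round(ray("wrist",q["xy"],z),4))
```

```text
[0.65029845 0.06928848 0.37435423] [[ 1.   -0.   -0.  ]
 [-0.   -0.96  0.28]
 [-0.   -0.28 -0.96]] [362.37173745   0.         317.61641456]
bore_drawn [176.4 144.1] 0.9 [0.533  0.0634 0.063 ]
red_drawn [212.5  22.5] 0.76 [0.5702 0.1529 0.063 ]
yellow_drawn [231.9 155.7] 0.83 [0.5784 0.0539 0.063 ]
yellow_drawn [438.6 211.4] 0.52 [0.7559 0.0063 0.063 ]
board [196.2 103.2] 0.87 [0.5326 0.1005 0.    ]
stand [207.8 373.6] 0.72 [ 0.518  -0.2043  0.    ]
pin_tip [177.4 142.1] 0.32 [0.5123 0.0642 0.005 ]
```

View pics/w0.png

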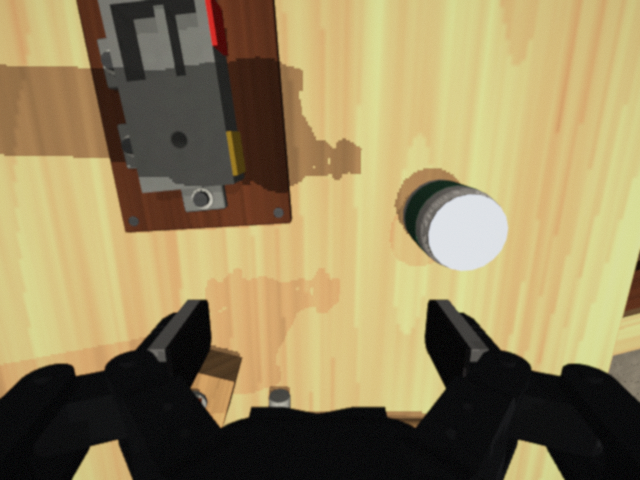

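The wrist view shows the casting at top left, with the bore at (179,139), red at (215,25) and yellow at (236,152). The board is turned about 5°. Now I move to look at the pin.

Emit:
{"op": "carry_out", "data": {"commands": [[[-4,-2.6,0,0],[-4,-2.6,0,0],[-4,-2.6,0,0],[-4,-2.6,0,0],[-4,-2.7,0,0]]]}}

```text
time_s: 1.92
tcp_pos: [0.5347, -0.1758, 0.2315]
ee_rot: [180.0, 0.0, 90.0]
ft_force: [1.1, -1.1, 0.6]
gripper_width: 0.0855
grasp_force: 0.0
```

Emit:
{"op": "carry_out", "data": {"commands": [[[-4,0,0,0],[-4,0,0,0],[0,0,0,0],[0,0,0,0],[0,0,0,0]]]}}

```text
time_s: 2.33
tcp_pos: [0.5359, -0.2537, 0.2311]
ee_rot: [-180.0, -0.0, 90.0]
ft_force: [-0.3, 0.6, -0.5]
gripper_width: 0.0853
grasp_force: 0.0
```

Run:
```python
from h import *
s=ctrl.read_state();print(s["tcp_pos"],s["ee_rot"],s["ft_force"])
shot("wrist","w1.png")
for n,z in dict(stand=0,pin_tip=.005).items():
    for q in models.landmark_of(n,"wrist")[:2]: print(n,np.round(q["xy"],1),round(q["confidence"],2),np.round(ray("wrist",q["xy"],z),4))
for q in models.find_in("pin","wrist")[:2]:print(q,ray("wrist",q["xy"],.1))
```

```text
[ 0.53593969 -0.25371977  0.23114391] [-1.79997221e+02 -4.41508781e-02  8.99954257e+01] [-0.28054281  0.60968176 -0.46656335]
stand [298.7 157.4] 0.67 [ 0.5173 -0.2031  0.    ]
stand [300.  159.8] 0.57 [ 0.5186 -0.2054  0.    ]
{'xy': [298.0, 162.0], 'confidence': 0.56} [ 0.5218898  -0.20130201  0.1       ]
```

View pics/w1.png

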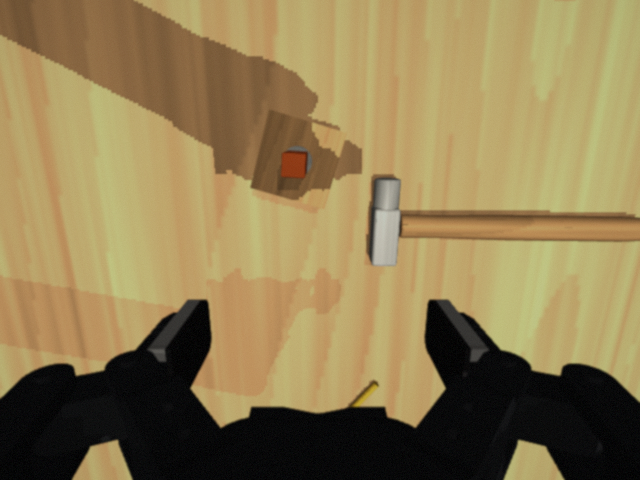

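The pin grip's top is at (293,165) and the hammer head at (386,220). I'll segment the grip to get its pose.

```bash
cat >> h.py <<'E'
def orange(im,cam,z):
    hsv=cv2.cvtColor(im,cv2.COLOR_RGB2HSV)
    m=cv2.inRange(hsv,(3,170,90),(13,255,255))
    n,l,st,ce=cv2.connectedComponentsWithStats(m)
    i=1+np.argmax(st[1:,4]); c=cv2.findContours((l==i).astype(np.uint8),0,2)[0][0]
    b=cv2.boxPoints(cv2.minAreaRect(c)); W=np.array([ray(cam,p,z)[:2] for p in b])
    e=W[1]-W[0]; return st[i],b,W.mean(0),np.degrees(np.arctan2(e[1],e[0]))%90,np.linalg.norm(np.diff(W,axis=0),axis=1)
E
python3 - <<'E'
from h import *
im=cv2.imread("pics/w1.png")[:,:,::-1].copy()
print(im[165,293],im[155,180])
print(orange(im,"wrist",.1))
# stand outline
E
```

```text
[143  63  25] [192 159 104]
(array([281, 152,  25,  27, 635], dtype=int32), array([[281., 152.],
       [305., 152.],
       [305., 178.],
       [281., 178.]], dtype=float32), array([ 0.51814334, -0.20358416]), np.float64(0.1002115820887265), array([0.01766581, 0.01896896, 0.01801203]))
```

Run:
```python
import cv2
im=cv2.imread("pics/w1.png")[100:220,235:355]
cv2.imwrite("pics/c1.png",cv2.resize(im,(600,600),interpolation=cv2.INTER_CUBIC))
```

```text
(no output)
```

View pics/c1.png

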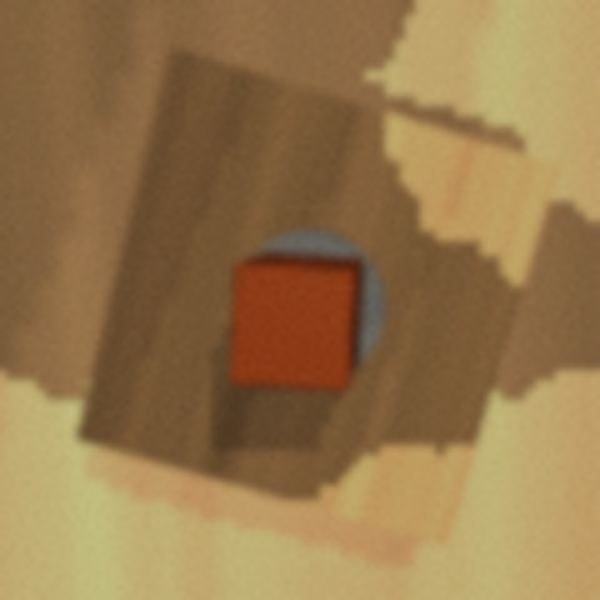

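The top face's edges are turned about -2.7° (yaw), with the centre at about (0.518,-0.204).

Emit:
{"op": "carry_out", "data": {"commands": [[[1.25,-0.45,2,0.047],[1.25,-0.45,2,0],[1.25,-0.45,2,0],[1.25,-0.41,2,0],[0,0,0,0]]], "gripper": 1, "force": 100}}

```text
time_s: 2.95
tcp_pos: [0.5174, -0.1989, 0.1477]
ee_rot: [-179.6, -0.2, 87.6]
ft_force: [-0.9, 1.4, 0.1]
gripper_width: 0.0855
grasp_force: 0.0
```

Run:
```python
from h import *
s=ctrl.read_state();print(s["tcp_pos"],s["ee_rot"],s["ft_force"])
im=shot("wrist","w2.png");print(orange(im,"wrist",.1))
```

```text
[ 0.51743813 -0.19886349  0.14771923] [-179.57558302   -0.21134586   87.59886381] [-0.92495063  1.4214949   0.05608755]
(array([ 304,  239,   32,   51, 1051], dtype=int32), array([[304., 239.],
       [335., 239.],
       [335., 289.],
       [304., 289.]], dtype=float32), array([ 0.52006071, -0.20116597]), np.float64(87.54136374988745), array([0.0171486 , 0.02989877, 0.01785071]))
```

Run:
```python
from h import *
s=ctrl.read_state();print(s["tcp_pos"],s["ee_rot"])
im=cv2.imread("pics/w2.png")[:,:,::-1]
print(im[232:296:2,319,0]); print(im[250,298:342,0])
for p in [(304,239),(319.5,239),(319.5,262),(319.5,275),(319.5,289)]: print(p,ray("wrist",p,.1))
```

```text
[ 0.51899254 -0.20114334  0.14983698] [-1.79772288e+02 -9.81434229e-02  8.75237059e+01]
[ 92 108 108  94  91  89  92  88  90  89  90  90  89  89 105 143 149 149
 147 148 148 146 185 202 201 202 201 200 199 200 202 203]
[204 200 182 132  89  77  79  83  86  90  90  88  89  90  90  92  90  90
  90  91  92  89  94  90  89  91  92  86  90  92  89  89  89  92  91 114
 154 183 194 195 198 201 201 201]
(304, 239) [ 0.51213205 -0.18586054  0.1       ]
(319.5, 239) [ 0.52070006 -0.18622843  0.1       ]
(319.5, 262) [ 0.52012608 -0.19967377  0.1       ]
(319.5, 275) [ 0.5197922 -0.2074948  0.1      ]
(319.5, 289) [ 0.51942469 -0.21610365  0.1       ]
```

Run:
```python
import cv2
im=cv2.imread("pics/w2.png")[180:330,220:420]
cv2.imwrite("pics/c2.png",cv2.resize(im,(800,600),interpolation=cv2.INTER_CUBIC))
```

```text
(no output)
```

View pics/c2.png

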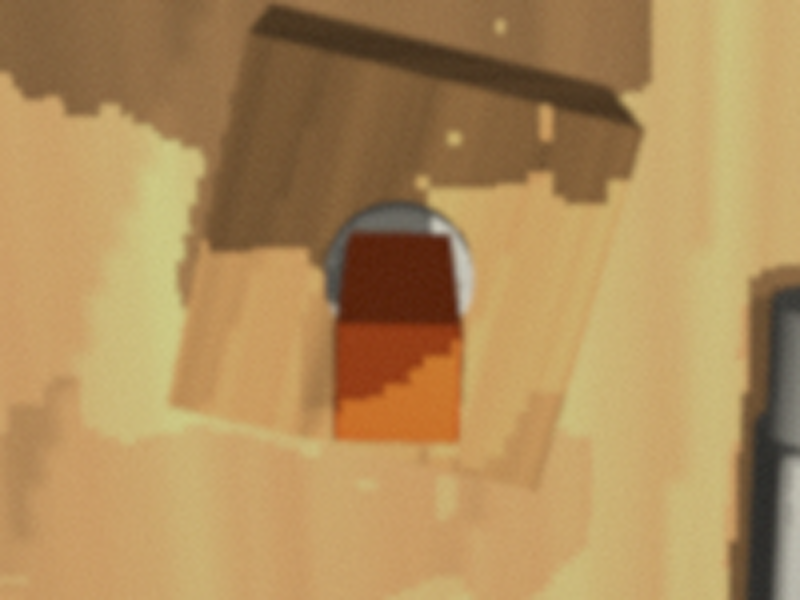

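The top face centre is at crop (397,381), which is (319.3,275.3) in the full image. It is square to the tool, and the fingers straddle it.

Emit:
{"op": "carry_out", "data": {"commands": [[[-0.35,-0.05,3,0],[0,0,3,0],[0,0,2.0,0],[0,0,0.9,0],[0,0,0,0]]]}}

```text
time_s: 3.42
tcp_pos: [0.5191, -0.2076, 0.0615]
ee_rot: [-179.9, -0.0, 87.3]
ft_force: [0.2, -1.1, 0.2]
gripper_width: 0.0854
grasp_force: 0.0
```

Emit:
{"op": "carry_out", "data": {"commands": [[[0,0,0,0],[0,0,0,0],[0,0,0,0],[0,0,0,0],[0,0,0,0]]], "gripper": -1, "force": 100}}

```text
time_s: 3.83
tcp_pos: [0.52, -0.2074, 0.0633]
ee_rot: [179.9, 0.0, 87.3]
ft_force: [-0.3, -0.4, 0.4]
gripper_width: 0.0257
grasp_force: 0.0
```

Emit:
{"op": "carry_out", "data": {"commands": [[[0,0,0,0],[0,0,0,0],[0,0,0,0],[0,0,0,0],[0,0,0,0]]]}}

```text
time_s: 4.25
tcp_pos: [0.519, -0.2073, 0.0631]
ee_rot: [-180.0, 0.0, 87.3]
ft_force: [-2.9, -0.5, 6.8]
gripper_width: 0.017
grasp_force: 97.4
```

Gripped: opening 17 mm, about 97 N. Lift, then move to stand off the red pad.

Emit:
{"op": "carry_out", "data": {"commands": [[[0,0,-1,0],[0,0,-2,0],[0,0,-3,0],[0,0,-3,0],[0,0,-1,0]]]}}

```text
time_s: 4.67
tcp_pos: [0.5216, -0.208, 0.1669]
ee_rot: [179.6, 0.1, 87.3]
ft_force: [0.6, -0.1, -1.2]
gripper_width: 0.0164
grasp_force: 98.0
```

Emit:
{"op": "carry_out", "data": {"commands": [[[2,0.35,0,0],[4,0.68,0,0],[4,0.68,0,0],[4,0.68,0,0],[4,0.68,0,0]]]}}

```text
time_s: 5.08
tcp_pos: [0.5582, -0.0271, 0.1622]
ee_rot: [-180.0, 0.0, 87.3]
ft_force: [1.4, 0.1, -1.9]
gripper_width: 0.0166
grasp_force: 98.0
```

Emit:
{"op": "carry_out", "data": {"commands": [[[4,0.68,0,0],[4,0.68,0,0],[4,0.68,0,0],[4,0.68,0,0],[1.8,0.31,0,0]]]}}

```text
time_s: 5.5
tcp_pos: [0.5967, 0.1549, 0.1619]
ee_rot: [-180.0, -0.2, 87.7]
ft_force: [-0.9, 0.6, -1.0]
gripper_width: 0.017
grasp_force: 98.0
```

Emit:
{"op": "carry_out", "data": {"commands": [[[0,0,0,0],[0,0,0,0],[0,0,0,0],[0,0,0,0],[0,0,0,0]]]}}

```text
time_s: 5.92
tcp_pos: [0.5971, 0.1456, 0.1622]
ee_rot: [-180.0, 0.0, 87.2]
ft_force: [0.1, 0.0, -1.9]
gripper_width: 0.0172
grasp_force: 97.9
```

Run:
```python
from h import *
for c in("wrist","side","scene"):
    s=ctrl.read_state();shot(c,c+"3.png")
    print(s["tcp_pos"],s["ee_rot"],s["ft_force"],s["gripper_width"])
    for n,z in dict(red_drawn=.063,yellow_drawn=.063,blue_drawn=.063,bore_drawn=.063,pin_tip=.1).items():
        for q in models.landmark_of(n,c)[:1]: print(c,n,np.round(q["xy"],1),round(q["confidence"],2),np.round(ray(c,q["xy"],z),4))
```

```text
[0.59713545 0.14557003 0.16222373] [-1.79988903e+02  4.70695546e-02  8.71520069e+01] [ 0.13804098  0.02939737 -1.94804384] 0.017178650917124217
wrist red_drawn [279.4 231.6] 0.65 [0.5714 0.1536 0.063 ]
wrist yellow_drawn [297.4 355.3] 0.76 [0.5774 0.0557 0.063 ]
wrist blue_drawn [208.8 197.7] 0.88 [0.5257 0.1801 0.063 ]
wrist bore_drawn [237.7 347.4] 0.62 [0.5326 0.0653 0.063 ]
wrist pin_tip [318.8 257.6] 0.67 [0.5981 0.1469 0.1   ]
[0.59718224 0.14718059 0.16239717] [ 1.79990294e+02 -1.66844704e-03  8.72733304e+01] [ 0.24323246 -0.301311   -1.58055217] 0.016768585650890296
side red_drawn [268.6 192.8] 0.69 [0.5707 0.1446 0.063 ]
side yellow_drawn [283.4 214.7] 0.89 [0.5796 0.0601 0.063 ]
side blue_drawn [241.6 186.4] 0.74 [0.5265 0.1841 0.063 ]
side bore_drawn [257.2 218.1] 0.96 [0.5338 0.0621 0.063 ]
side pin_tip [283.6 171.7] 0.72 [0.6021 0.1494 0.1   ]
[0.59712563 0.14755213 0.16230288] [1.79997640e+02 1.49490292e-03 8.73053038e+01] [ 0.54665987 -0.15192599 -2.05835426] 0.01682083352767449
scene red_drawn [343.1 203.3] 0.9 [0.5719 0.1549 0.063 ]
scene yellow_drawn [309.1 226.1] 0.7 [0.5694 0.0579 0.063 ]
scene blue_drawn [333.8 191.3] 0.63 [0.5317 0.1787 0.063 ]
scene bore_drawn [293.6 219.8] 0.9 [0.5354 0.0555 0.063 ]
scene pin_tip [352.  189.1] 0.77 [0.5898 0.1559 0.1   ]
```

View pics/wrist3.png

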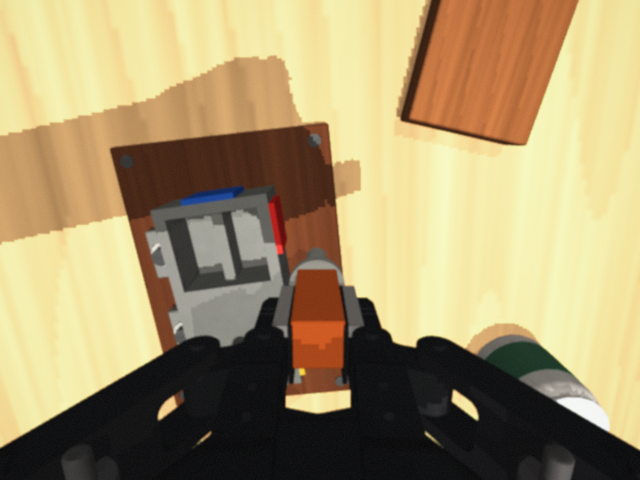

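Red pad edge is at (277,225), blue at (212,196), bore at about (238,347). The pin hangs straight, and the face yaw is about 3.7°. Lower beside the red pad and close in.

Emit:
{"op": "carry_out", "data": {"commands": [[[0.3,0,2,0],[0,0,3,0],[0,0,2.2,0],[0,0,0,0],[0,0,0,0]]]}}

```text
time_s: 7.23
tcp_pos: [0.5966, 0.1503, 0.0894]
ee_rot: [-179.9, 0.1, 87.3]
ft_force: [0.6, -0.3, -1.2]
gripper_width: 0.0166
grasp_force: 97.8
```

Emit:
{"op": "carry_out", "data": {"commands": [[[-0.05,-0.4,0,0],[-0.05,-0.4,0,0],[-0.05,-0.4,0,0],[-0.03,-0.3,0,0],[0,0,0,0]]]}}

```text
time_s: 7.65
tcp_pos: [0.5817, 0.1496, 0.0912]
ee_rot: [180.0, -0.0, 87.3]
ft_force: [0.1, -0.6, -2.2]
gripper_width: 0.0169
grasp_force: 97.8
```

Emit:
{"op": "carry_out", "data": {"commands": [[[0,-0.05,0,0],[0,-0.05,0,0],[0,0,0,0],[0,0,0,0],[0,0,0,0]]]}}

```text
time_s: 8.07
tcp_pos: [0.5813, 0.1495, 0.0902]
ee_rot: [180.0, 0.0, 87.3]
ft_force: [0.9, -0.4, -2.0]
gripper_width: 0.0169
grasp_force: 97.8
```

Emit:
{"op": "carry_out", "data": {"commands": [[[-0.01,-0.05,0,0],[0,-0.05,0,0],[0,0,0,0],[0,0,0,0],[0,0,0,0]]]}}

```text
time_s: 8.48
tcp_pos: [0.5802, 0.1494, 0.0903]
ee_rot: [180.0, 0.0, 87.3]
ft_force: [0.2, -0.4, -1.9]
gripper_width: 0.0166
grasp_force: 97.8
```

Emit:
{"op": "carry_out", "data": {"commands": [[[-0.01,-0.05,0,0],[0,-0.05,0,0],[0,0,0,0],[0,0,0,0],[0,0,0,0]]]}}

```text
time_s: 8.9
tcp_pos: [0.5792, 0.1493, 0.0903]
ee_rot: [180.0, 0.0, 87.3]
ft_force: [0.2, 0.6, -2.3]
gripper_width: 0.0168
grasp_force: 97.8
```

Emit:
{"op": "carry_out", "data": {"commands": [[[-0.01,-0.05,0,0],[0,-0.05,0,0],[0,0,0,0],[0,0,0,0],[0,0,0,0]]]}}

```text
time_s: 9.32
tcp_pos: [0.5782, 0.1493, 0.0903]
ee_rot: [180.0, 0.0, 87.3]
ft_force: [0.4, -0.5, -1.6]
gripper_width: 0.0166
grasp_force: 97.8
```

Emit:
{"op": "carry_out", "data": {"commands": [[[0,-0.05,0,0],[0,0,0,0],[0,0,0,0],[0,0,0,0],[0,0,0,0]]]}}

```text
time_s: 9.73
tcp_pos: [0.5777, 0.1493, 0.0903]
ee_rot: [180.0, 0.0, 87.3]
ft_force: [-0.9, -0.6, -2.1]
gripper_width: 0.0167
grasp_force: 97.8
```

Emit:
{"op": "carry_out", "data": {"commands": [[[0,-0.05,0,0],[0,0,0,0],[0,0,0,0],[0,0,0,0],[0,0,0,0]]]}}

```text
time_s: 10.15
tcp_pos: [0.5774, 0.1494, 0.0903]
ee_rot: [180.0, -0.0, 87.3]
ft_force: [0.5, -0.2, -1.3]
gripper_width: 0.0167
grasp_force: 97.8
```

Emit:
{"op": "carry_out", "data": {"commands": [[[0,-0.05,0,0],[0,0,0,0],[0,0,0,0],[0,0,0,0],[0,0,0,0]]]}}

```text
time_s: 10.57
tcp_pos: [0.5771, 0.1494, 0.0904]
ee_rot: [180.0, -0.0, 87.3]
ft_force: [2.0, -0.3, -1.9]
gripper_width: 0.0168
grasp_force: 98.1
```

Emit:
{"op": "carry_out", "data": {"commands": [[[0,-0.05,0,0],[0,0,0,0],[0,0,0,0],[0,0,0,0],[0,0,0,0]]]}}

```text
time_s: 10.98
tcp_pos: [0.5767, 0.1495, 0.0905]
ee_rot: [179.9, -0.0, 87.3]
ft_force: [4.1, -0.3, -2.2]
gripper_width: 0.0169
grasp_force: 98.2
```

```bash
cat >> h.py <<'E'
def avg(n=6):
    a=[]
    for _ in range(n):
        camera("wrist");s=ctrl.read_state();a.append(np.r_[s["tcp_pos"],s["ee_rot"][2],s["ft_force"]])
    a=np.array(a);print("t",s["time_s"],a.mean(0).round(4),a[:,4:].std(0).round(2))
E
python3 -c "from h import *;avg()"
```

```text
t 11.2833 [ 0.5767  0.1495  0.0905 87.3025  4.0831  0.3566 -2.2779] [0.44 0.69 0.3 ]
```

Emit:
{"op": "carry_out", "data": {"commands": [[[0,-0.025,0,0],[0,0,0,0],[0,0,0,0],[0,0,0,0],[0,0,0,0]]]}}

```text
time_s: 11.7
tcp_pos: [0.5765, 0.1496, 0.0905]
ee_rot: [179.9, -0.0, 87.3]
ft_force: [3.9, 0.5, -1.5]
gripper_width: 0.0171
grasp_force: 98.3
```

```bash
python3 -c "from h import *;avg(12)"
```

```text
t 12.3 [ 0.5765  0.1496  0.0905 87.3037  5.0373  0.7068 -1.2174] [0.37 0.52 0.38]
```

Red: about 5 N held, TCP at (.5765,.1496). Back off and go along to yellow.

Emit:
{"op": "carry_out", "data": {"commands": [[[0.03,0.3,0,0],[0.04,0.3,0,0],[0,0,0,0],[-1,0.11,0,0],[-2,0.22,0,0]]]}}

```text
time_s: 12.72
tcp_pos: [0.5825, 0.1221, 0.0897]
ee_rot: [-179.9, -0.1, 87.6]
ft_force: [-0.3, -1.1, -1.9]
gripper_width: 0.017
grasp_force: 98.0
```

Emit:
{"op": "carry_out", "data": {"commands": [[[-2,0.22,0,0],[-2,0.22,0,0],[-2,0.22,0,0],[-0.9,0.12,0,0],[0,0,0,0]]]}}

```text
time_s: 13.13
tcp_pos: [0.588, 0.0466, 0.09]
ee_rot: [-179.9, 0.1, 87.0]
ft_force: [-0.2, 0.3, -1.5]
gripper_width: 0.017
grasp_force: 98.0
```

Emit:
{"op": "carry_out", "data": {"commands": [[[0,-0.1,0,0],[0,-0.1,0,0],[0,0,0,0],[0,0,0,0],[0,0,0,0]]]}}

```text
time_s: 13.55
tcp_pos: [0.5865, 0.052, 0.0904]
ee_rot: [180.0, -0.0, 87.4]
ft_force: [1.5, 1.1, -2.6]
gripper_width: 0.0169
grasp_force: 98.2
```

Emit:
{"op": "carry_out", "data": {"commands": [[[0,-0.1,0,0],[0,0,0,0],[0,0,0,0],[0,0,0,0],[0,0,0,0]]]}}

```text
time_s: 13.97
tcp_pos: [0.586, 0.051, 0.0906]
ee_rot: [179.9, -0.0, 87.3]
ft_force: [2.6, 2.4, -2.1]
gripper_width: 0.0171
grasp_force: 98.2
```

```bash
python3 -c "from h import *;avg(4)"
```

```text
t 14.1667 [ 5.86000e-01  5.09000e-02  9.05000e-02  8.73084e+01  4.40450e+00
  2.00310e+00 -2.53000e+00] [0.27 0.4  0.51]
```

Emit:
{"op": "carry_out", "data": {"commands": [[[0.02,-0.012,0,0],[0,0,0,0],[0,0,0,0],[0,0,0,0],[0,0,0,0]]]}}

```text
time_s: 14.58
tcp_pos: [0.5858, 0.0508, 0.0905]
ee_rot: [179.9, -0.0, 87.3]
ft_force: [4.5, 2.2, -2.0]
gripper_width: 0.0168
grasp_force: 98.3
```

```bash
python3 -c "from h import *;avg(10)"
```

```text
t 15.0833 [ 5.85800e-01  5.08000e-02  9.05000e-02  8.72995e+01  4.74230e+00
  1.90850e+00 -1.95710e+00] [0.51 0.4  0.49]
```

Yellow held at about 4.9 N. The casting's yaw is 5.4°. Back off, lift and go round to the blue end.

Emit:
{"op": "carry_out", "data": {"commands": [[[0.05,0.5,0,0],[0.05,0.5,0,0],[0,0,-1.5,0],[0,0,-2.5,0],[0,0,-1,0]]]}}

```text
time_s: 15.5
tcp_pos: [0.5955, 0.0506, 0.1418]
ee_rot: [-180.0, 0.0, 87.3]
ft_force: [0.7, -0.2, -1.2]
gripper_width: 0.0166
grasp_force: 98.0
```

Emit:
{"op": "carry_out", "data": {"commands": [[[1.45,-0.8,0,0],[2.9,-1.6,0,0],[2.9,-1.6,0,0],[2.9,-1.6,0,0],[2.9,-1.6,0,0]]]}}

```text
time_s: 15.92
tcp_pos: [0.5281, 0.1853, 0.1398]
ee_rot: [-179.9, 0.1, 87.3]
ft_force: [-0.0, -0.3, -2.2]
gripper_width: 0.017
grasp_force: 98.0
```

Emit:
{"op": "carry_out", "data": {"commands": [[[1.4,-0.8,0,0],[0,0,0,0],[0,0,0,0],[0,0,0,0],[0,0,0,0]]]}}

```text
time_s: 16.33
tcp_pos: [0.5228, 0.1975, 0.14]
ee_rot: [-180.0, 0.1, 87.2]
ft_force: [0.1, -0.5, -2.2]
gripper_width: 0.0164
grasp_force: 97.9
```

```bash
python3 -c "
from h import *;avg(2)
for c in ('wrist','side'):
    shot(c)
    for n,z in dict(blue_drawn=.063,pin_tip=.083).items():
        for q in models.landmark_of(n,c)[:1]: print(c,n,q['confidence'],ray(c,q['xy'],z).round(4))
"
```

```text
t 16.4333 [ 0.5228  0.1977  0.1401 87.1572  0.189  -0.455  -1.9932] [0.14 0.68 0.18]
wrist pin_tip 0.92 [0.5234 0.2013 0.083 ]
side blue_drawn 0.81 [0.5216 0.1678 0.063 ]
side pin_tip 0.9 [0.5237 0.1881 0.083 ]
```

Emit:
{"op": "carry_out", "data": {"commands": [[[0.3,0,1,0],[0,0,2.5,0],[0,0,1.5,0],[0,0,0,0],[0,0,0,0]]]}}

```text
time_s: 17.15
tcp_pos: [0.5216, 0.2023, 0.0892]
ee_rot: [-179.9, 0.1, 87.3]
ft_force: [1.0, -0.3, -1.3]
gripper_width: 0.017
grasp_force: 97.9
```

Emit:
{"op": "carry_out", "data": {"commands": [[[-0.2,0.03,0,0],[-0.2,0.03,0,0],[-0.2,0.03,0,0],[0,0,0,0],[0,0,0,0]]]}}

```text
time_s: 17.57
tcp_pos: [0.5234, 0.1961, 0.0909]
ee_rot: [179.9, -0.0, 87.3]
ft_force: [-0.4, 0.2, -2.1]
gripper_width: 0.0168
grasp_force: 97.9
```

Emit:
{"op": "carry_out", "data": {"commands": [[[-0.1,0.01,0,0],[-0.1,0.02,0,0],[0,0,0,0],[0,0,0,0],[0,0,0,0]]]}}

```text
time_s: 17.98
tcp_pos: [0.5232, 0.1944, 0.0902]
ee_rot: [-180.0, 0.0, 87.3]
ft_force: [0.6, 0.1, -1.7]
gripper_width: 0.017
grasp_force: 97.9
```

Emit:
{"op": "carry_out", "data": {"commands": [[[-0.05,0.01,0,0],[-0.05,0.01,0,0],[0,0,0,0],[0,0,0,0],[0,0,0,0]]]}}

```text
time_s: 18.4
tcp_pos: [0.5234, 0.1933, 0.0903]
ee_rot: [180.0, 0.0, 87.3]
ft_force: [-0.4, 0.4, -1.6]
gripper_width: 0.0168
grasp_force: 97.9
```

Emit:
{"op": "carry_out", "data": {"commands": [[[-0.05,0.01,0,0],[-0.05,0,0,0],[0,0,0,0],[0,0,0,0],[0,0,0,0]]]}}

```text
time_s: 18.82
tcp_pos: [0.5234, 0.1923, 0.0903]
ee_rot: [180.0, 0.0, 87.3]
ft_force: [0.0, 0.3, -1.3]
gripper_width: 0.017
grasp_force: 97.9
```

Emit:
{"op": "carry_out", "data": {"commands": [[[-0.05,0.01,0,0],[-0.05,0.01,0,0],[0,0,0,0],[0,0,0,0],[0,0,0,0]]]}}

```text
time_s: 19.23
tcp_pos: [0.5236, 0.1913, 0.0903]
ee_rot: [180.0, 0.0, 87.3]
ft_force: [-0.7, -1.1, -2.4]
gripper_width: 0.0165
grasp_force: 97.9
```

Emit:
{"op": "carry_out", "data": {"commands": [[[-0.05,0.01,0,0],[-0.05,0.01,0,0],[0,0,0,0],[0,0,0,0],[0,0,0,0]]]}}

```text
time_s: 19.65
tcp_pos: [0.5237, 0.1903, 0.0903]
ee_rot: [180.0, 0.0, 87.3]
ft_force: [-1.1, 0.5, -1.5]
gripper_width: 0.0168
grasp_force: 97.9
```

Emit:
{"op": "carry_out", "data": {"commands": [[[-0.05,0.01,0,0],[-0.05,0,0,0],[0,0,0,0],[0,0,0,0],[0,0,0,0]]]}}

```text
time_s: 20.07
tcp_pos: [0.5238, 0.1893, 0.0903]
ee_rot: [180.0, 0.0, 87.3]
ft_force: [-0.5, 0.2, -2.4]
gripper_width: 0.017
grasp_force: 97.9
```

Emit:
{"op": "carry_out", "data": {"commands": [[[-0.05,0.01,0,0],[-0.05,0.01,0,0],[0,0,0,0],[0,0,0,0],[0,0,0,0]]]}}

```text
time_s: 20.48
tcp_pos: [0.5239, 0.1883, 0.0903]
ee_rot: [180.0, 0.0, 87.3]
ft_force: [0.1, -0.6, -2.2]
gripper_width: 0.0165
grasp_force: 97.9
```

Emit:
{"op": "carry_out", "data": {"commands": [[[-0.05,0.01,0,0],[-0.03,0,0,0],[0,0,0,0],[0,0,0,0],[0,0,0,0]]]}}

```text
time_s: 20.9
tcp_pos: [0.5239, 0.1875, 0.0903]
ee_rot: [-180.0, 0.0, 87.3]
ft_force: [1.0, -0.2, -2.1]
gripper_width: 0.0169
grasp_force: 97.9
```

Emit:
{"op": "carry_out", "data": {"commands": [[[-0.05,0.01,0,0],[-0.05,0.01,0,0],[0,0,0,0],[0,0,0,0],[0,0,0,0]]]}}

```text
time_s: 21.32
tcp_pos: [0.5241, 0.1865, 0.0903]
ee_rot: [180.0, 0.0, 87.3]
ft_force: [-0.3, -0.4, -2.2]
gripper_width: 0.0168
grasp_force: 97.9
```

Emit:
{"op": "carry_out", "data": {"commands": [[[-0.05,0.01,0,0],[-0.03,0,0,0],[0,0,0,0],[0,0,0,0],[0,0,0,0]]]}}

```text
time_s: 21.73
tcp_pos: [0.5242, 0.1857, 0.0903]
ee_rot: [180.0, 0.0, 87.3]
ft_force: [-0.7, 1.0, -1.8]
gripper_width: 0.0169
grasp_force: 97.9
```

Emit:
{"op": "carry_out", "data": {"commands": [[[-0.05,0.01,0,0],[-0.05,0.01,0,0],[0,0,0,0],[0,0,0,0],[0,0,0,0]]]}}

```text
time_s: 22.15
tcp_pos: [0.5243, 0.1847, 0.0903]
ee_rot: [180.0, 0.0, 87.3]
ft_force: [-0.6, 0.8, -1.5]
gripper_width: 0.0172
grasp_force: 97.9
```

Emit:
{"op": "carry_out", "data": {"commands": [[[-0.05,0.01,0,0],[0,0,0,0],[0,0,0,0],[0,0,0,0],[0,0,0,0]]]}}

```text
time_s: 22.57
tcp_pos: [0.5244, 0.1842, 0.0903]
ee_rot: [180.0, 0.0, 87.3]
ft_force: [-1.4, 0.7, -2.4]
gripper_width: 0.017
grasp_force: 97.9
```

Emit:
{"op": "carry_out", "data": {"commands": [[[-0.05,0.01,0,0],[-0.05,0.01,0,0],[0,0,0,0],[0,0,0,0],[0,0,0,0]]]}}

```text
time_s: 22.98
tcp_pos: [0.5246, 0.1834, 0.0903]
ee_rot: [180.0, -0.0, 87.3]
ft_force: [-0.3, 0.7, -1.9]
gripper_width: 0.0167
grasp_force: 98.1
```

Emit:
{"op": "carry_out", "data": {"commands": [[[-0.05,0.01,0,0],[0,0,0,0],[0,0,0,0],[0,0,0,0],[0,0,0,0]]]}}

```text
time_s: 23.4
tcp_pos: [0.5246, 0.1832, 0.0904]
ee_rot: [180.0, -0.0, 87.3]
ft_force: [-0.7, 3.0, -0.5]
gripper_width: 0.017
grasp_force: 98.1
```

Emit:
{"op": "carry_out", "data": {"commands": [[[-0.05,0.007,0,0],[0,0,0,0],[0,0,0,0],[0,0,0,0],[0,0,0,0]]]}}

```text
time_s: 23.82
tcp_pos: [0.5247, 0.183, 0.0904]
ee_rot: [180.0, -0.1, 87.3]
ft_force: [-0.7, 5.2, -0.8]
gripper_width: 0.017
grasp_force: 98.2
```

```bash
python3 -c "from h import *;avg(4)"
```

```text
t 24.0167 [ 0.5247  0.183   0.0905 87.3309 -1.1158  5.0066 -0.5113] [0.44 0.2  0.23]
```

Emit:
{"op": "carry_out", "data": {"commands": [[[0,0,0,0],[0,0,0,0],[0,0,0,0],[0,0,0,0],[0,0,0,0]]]}}

```text
time_s: 24.43
tcp_pos: [0.5247, 0.183, 0.0905]
ee_rot: [180.0, -0.1, 87.3]
ft_force: [-0.8, 5.9, -0.3]
gripper_width: 0.0168
grasp_force: 98.2
```

Emit:
{"op": "carry_out", "data": {"commands": [[[0.4,-0.05,0,0],[0.4,-0.06,0,0],[0,0,-1.5,0],[0,0,-2.5,0],[0,0,-1,0]]]}}

```text
time_s: 24.85
tcp_pos: [0.5252, 0.1898, 0.1422]
ee_rot: [179.9, 0.0, 87.3]
ft_force: [1.7, 0.1, -1.8]
gripper_width: 0.0168
grasp_force: 98.0
```

Emit:
{"op": "carry_out", "data": {"commands": [[[-1.3,0.18,0,0],[-2.5,0.34,0,0],[-2.5,0.34,0,0],[-2.5,0.34,0,0],[-2.5,0.34,0,0]]]}}

```text
time_s: 25.27
tcp_pos: [0.5332, 0.0736, 0.1391]
ee_rot: [-179.9, 0.1, 87.3]
ft_force: [0.0, 1.0, -2.2]
gripper_width: 0.0168
grasp_force: 98.0
```

Emit:
{"op": "carry_out", "data": {"commands": [[[-1.3,0.19,0,0],[0,0,0,0],[0,0,0,0],[0,0,0,0],[0,0,0,0]]]}}

```text
time_s: 25.68
tcp_pos: [0.5349, 0.0646, 0.1399]
ee_rot: [-180.0, -0.0, 87.4]
ft_force: [-0.4, 0.8, -2.2]
gripper_width: 0.017
grasp_force: 98.1
```

Emit:
{"op": "carry_out", "data": {"commands": [[[0,0,0,0],[0,0,0,0],[0,0,0,0],[0,0,0,0],[0,0,0,0]]]}}

```text
time_s: 26.1
tcp_pos: [0.5353, 0.0638, 0.1403]
ee_rot: [180.0, 0.0, 87.3]
ft_force: [-0.0, 0.8, -2.8]
gripper_width: 0.0165
grasp_force: 98.0
```

```bash
python3 -c "
from h import *;avg(3)
im=shot('wrist','w4.png')"
```

```text
t 26.25 [ 5.3530e-01  6.3600e-02  1.4030e-01  8.7314e+01 -1.9100e-02  4.8700e-02
 -2.2842e+00] [0.29 0.38 0.52]
```

View pics/w4.png

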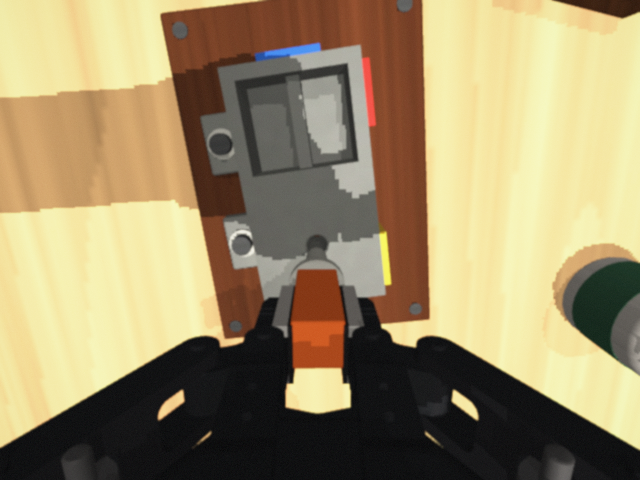

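The bore at (317,242) lies right under the pin tip at about (317,258). Descend carefully.

Emit:
{"op": "carry_out", "data": {"commands": [[[0.05,0,0.5,0],[0,0,0.7,0],[0,0,0.4,0],[0,0,0,0],[0,0,0,0]]]}}

```text
time_s: 26.72
tcp_pos: [0.535, 0.0639, 0.1237]
ee_rot: [-179.9, 0.0, 87.3]
ft_force: [-0.6, -0.7, -2.6]
gripper_width: 0.0166
grasp_force: 98.1
```

Emit:
{"op": "carry_out", "data": {"commands": [[[0,0,0.1,0],[0,0,0.1,0],[0,0,0.1,0],[0,0,0.1,0],[0,0,0,0]]]}}

```text
time_s: 27.13
tcp_pos: [0.5353, 0.064, 0.1202]
ee_rot: [-180.0, 0.0, 87.3]
ft_force: [0.1, -0.6, -2.4]
gripper_width: 0.0169
grasp_force: 98.1
```

Emit:
{"op": "carry_out", "data": {"commands": [[[0,0,0.1,0],[0,0,0.1,0],[0,0,0.1,0],[0,0,0,0],[0,0,0,0]]]}}

```text
time_s: 27.55
tcp_pos: [0.5353, 0.064, 0.1172]
ee_rot: [-180.0, 0.0, 87.3]
ft_force: [-0.9, -0.0, -1.2]
gripper_width: 0.0166
grasp_force: 98.0
```

Entering cleanly with no contact force.

Emit:
{"op": "carry_out", "data": {"commands": [[[0,0,0.2,0],[0,0,0.2,0],[0,0,0.2,0],[0,0,0.2,0],[0,0,0,0]]]}}

```text
time_s: 27.97
tcp_pos: [0.535, 0.064, 0.1087]
ee_rot: [-180.0, 0.0, 87.3]
ft_force: [0.8, -0.2, -2.0]
gripper_width: 0.0167
grasp_force: 98.0
```

Emit:
{"op": "carry_out", "data": {"commands": [[[0,0,0.3,0],[0,0,0.3,0],[0,0,0.3,0],[0,0,0.3,0],[0,0,0,0]]]}}

```text
time_s: 28.38
tcp_pos: [0.535, 0.064, 0.0965]
ee_rot: [-180.0, 0.0, 87.3]
ft_force: [0.8, 0.5, -2.4]
gripper_width: 0.0167
grasp_force: 98.2
```

Emit:
{"op": "carry_out", "data": {"commands": [[[0,0,0.3,0],[0,0,0.3,0],[0,0,0.3,0],[0,0,0.2,0],[0,0,0,0]]]}}

```text
time_s: 28.8
tcp_pos: [0.5351, 0.0641, 0.0858]
ee_rot: [-180.0, 0.0, 87.3]
ft_force: [0.7, 0.2, -2.4]
gripper_width: 0.0162
grasp_force: 98.2
```

Emit:
{"op": "carry_out", "data": {"commands": [[[0,0,0.1,0],[0,0,0.1,0],[0,0,0.1,0],[0,0,0,0],[0,0,0,0]]]}}

```text
time_s: 29.22
tcp_pos: [0.5353, 0.0641, 0.0833]
ee_rot: [180.0, 0.0, 87.3]
ft_force: [0.5, -0.1, -2.5]
gripper_width: 0.0172
grasp_force: 98.2
```

Emit:
{"op": "carry_out", "data": {"commands": [[[0,0,0.05,0],[0,0,0.05,0],[0,0,0,0],[0,0,0,0],[0,0,0,0]]]}}

```text
time_s: 29.63
tcp_pos: [0.5353, 0.064, 0.0823]
ee_rot: [180.0, 0.0, 87.3]
ft_force: [-0.0, 0.3, -1.0]
gripper_width: 0.0167
grasp_force: 98.2
```

Emit:
{"op": "carry_out", "data": {"commands": [[[0,0,0.05,0],[0,0,0,0],[0,0,0,0],[0,0,0,0],[0,0,0,0]]]}}

```text
time_s: 30.05
tcp_pos: [0.5354, 0.064, 0.0818]
ee_rot: [180.0, 0.0, 87.3]
ft_force: [0.4, -0.3, -0.9]
gripper_width: 0.0166
grasp_force: 98.2
```

Emit:
{"op": "carry_out", "data": {"commands": [[[0,0,0.05,0],[0,0,0,0],[0,0,0,0],[0,0,0,0],[0,0,0,0]]]}}

```text
time_s: 30.47
tcp_pos: [0.5354, 0.0641, 0.0813]
ee_rot: [180.0, 0.0, 87.3]
ft_force: [0.6, 0.5, -3.0]
gripper_width: 0.0167
grasp_force: 98.2
```

Emit:
{"op": "carry_out", "data": {"commands": [[[0,0,0.05,0],[0,0,0,0],[0,0,0,0],[0,0,0,0],[0,0,0,0]]]}}

```text
time_s: 30.88
tcp_pos: [0.5355, 0.064, 0.0809]
ee_rot: [180.0, 0.0, 87.3]
ft_force: [0.5, -0.6, -0.5]
gripper_width: 0.017
grasp_force: 98.4
```

Emit:
{"op": "carry_out", "data": {"commands": [[[0,0,0.03,0],[0,0,0,0],[0,0,0,0],[0,0,0,0],[0,0,0,0]]]}}

```text
time_s: 31.3
tcp_pos: [0.5356, 0.0639, 0.0808]
ee_rot: [180.0, 0.0, 87.3]
ft_force: [-0.5, -1.6, 3.8]
gripper_width: 0.0169
grasp_force: 98.6
```

```bash
python3 -c "from h import *;avg(4)"
```

```text
t 31.5 [ 5.35600e-01  6.39000e-02  8.07000e-02  8.72939e+01 -1.18800e-01
 -2.03640e+00  3.69520e+00] [0.58 0.29 0.74]
```

Emit:
{"op": "carry_out", "data": {"commands": [[[0,0,0.02,0],[0,0,0,0],[0,0,0,0],[0,0,0,0],[0,0,0,0]]]}}

```text
time_s: 31.92
tcp_pos: [0.5357, 0.0638, 0.0807]
ee_rot: [180.0, 0.0, 87.3]
ft_force: [-0.6, -2.5, 6.8]
gripper_width: 0.0167
grasp_force: 98.9
```

```bash
python3 -c "from h import *;avg(8)"
```

```text
t 32.3167 [ 5.35700e-01  6.38000e-02  8.07000e-02  8.72924e+01 -6.49600e-01
 -1.89030e+00  5.95940e+00] [0.77 0.55 0.44]
```

Seated with about 8 N press. Release and retreat upward.

Emit:
{"op": "carry_out", "data": {"commands": [[[0,0,0,0],[0,0,0,0],[0,0,0,0],[0,0,0,0],[0,0,0,0]]], "gripper": 1}}

```text
time_s: 32.73
tcp_pos: [0.5351, 0.0642, 0.08]
ee_rot: [-180.0, -0.0, 87.3]
ft_force: [0.3, 0.1, -0.1]
gripper_width: 0.0758
grasp_force: 0.0
```

Emit:
{"op": "carry_out", "data": {"commands": [[[0,0,0,0],[0,0,0,0],[0,0,0,0],[0,0,0,0],[0,0,0,0]]]}}

```text
time_s: 33.15
tcp_pos: [0.5353, 0.0641, 0.0803]
ee_rot: [180.0, 0.0, 87.3]
ft_force: [-0.0, -0.8, 0.2]
gripper_width: 0.0855
grasp_force: 0.0
```

Emit:
{"op": "carry_out", "data": {"commands": [[[0,0,-1,0],[0,0,-2,0],[0,0,-3,0],[0,0,-3,0],[0,0,-3,0]]]}}

```text
time_s: 33.57
tcp_pos: [0.5351, 0.064, 0.2022]
ee_rot: [180.0, 0.0, 87.3]
ft_force: [0.5, 0.3, 0.5]
gripper_width: 0.0852
grasp_force: 0.0
```

Emit:
{"op": "carry_out", "data": {"commands": [[[-1,0,-1,0],[-2,0,0,0],[-3,0,0,0],[-2,0,0,0],[0,0,0,0]]]}}

```text
time_s: 33.98
tcp_pos: [0.531, -0.0216, 0.2108]
ee_rot: [180.0, 0.1, 86.9]
ft_force: [0.2, -0.3, -1.1]
gripper_width: 0.0854
grasp_force: 0.0
```

Run:
```python
from h import *
s=ctrl.read_state();print(s["tcp_pos"],s["gripper_width"],s["time_s"])
a=shot("side")[150:290,180:340];b=shot("wrist")[40:280,200:440]
im=np.hstack([cv2.resize(a,(430,376)),cv2.resize(b,(370,376))])
cv2.imwrite("pics/end.png",im[:,:,::-1])
for c in("scene","side"):
    shot(c)
    for n in("tin","hammer","offcut"):
        for q in models.landmark_of(n,c)[:1]: print(c,n,np.round(ray(c,q["xy"],0),3))
```

```text
[ 0.53101215 -0.021599    0.21076455] 0.08541011127788208 33.9833
scene tin [ 0.777 -0.01   0.   ]
scene hammer [ 0.729 -0.277  0.   ]
scene offcut [0.72  0.281 0.   ]
side tin [ 0.773 -0.017  0.   ]
side hammer [ 0.732 -0.274  0.   ]
side offcut [0.727 0.287 0.   ]
```

View pics/end.png

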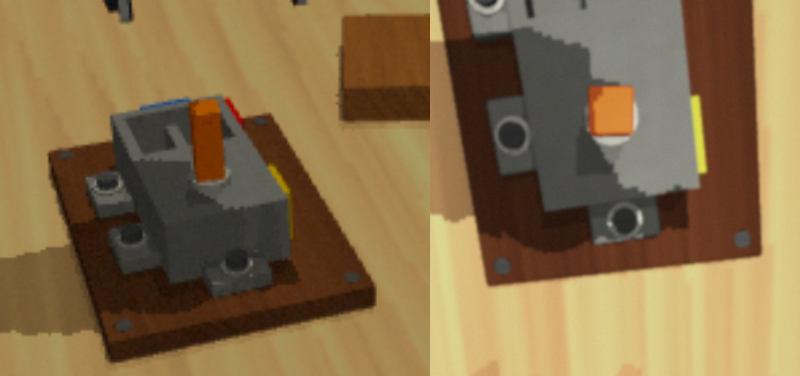

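The pin stands upright with its collar flush on the casting, at (208,180) in the left crop, and the tin, hammer and offcut haven't moved.

```bash
python3 -c "from h import *;print(order.sign_off())"
```

```text
the job is handed in; nothing more can be done
None
```

Job handed in at about 34 s: the red, yellow and blue pads were touched in order at about 5 N each, and the pin was pressed home with about 8 N and left upright and flush in the bore, with the tin, hammer and offcut undisturbed.

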